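Lock a hook post into the bench rail with a quarter turn

ROBOT

A 6-joint arm with a two-finger parallel gripper is mounted at the origin on the work surface. World frame = base frame: x ahead of the robot, y to its left, z up, the work surface at z = 0. Lengths are in m, angles in rad, forces in N, time in s.
With the tool pointing down it reaches from about 0.3 to 0.875 m from the base axis. Payload 6.4 kg.
Tool frame: the origin (TCP) lies midway between the tips of the shut fingers; the grasp point (between the pads) lies 19 mm behind it; z points along the fingers, y is the direction in which the jaws open and shut (so a half turn about z gives the same grasp; the last joint's range is limited). The gripper opens to 85 mm and grips with 20 to 120 N. Pads are 22 mm wide; open, the fingers measure 114 mm over their backs; the gripper's body (76 mm by 85 mm) begins 54 mm behind the grasp point. The pads swing forward as they close: fully open they stand 13 mm farther back than shut.
Start: joints at [-1.359, 0.181, 1.607, -0, 1.354, -0.206], TCP at [0.233, -0.526, 0.231] pointing down, gripper open.
Joint ranges: [-2.99, 2.99], [-0.89, 2.07], [0.3, 2.58], [-1.14, 4.28], [0, 2.63], [-3.12, 3.12]. Speed limits (rad/s): [2.57, 2.57, 3.01, 3.14, 3.14, 3.14].

INTERFACE

Orientations are given as a unit quaternion [w, x, y, z].
In Python, from bench import ctrl, optics, ticket gives the robot as it stands. The module is installed in compiled form; this text tells all that it offers.
- The arm moves only by the tool step_arm, never from a script. Its argument "targets" is text: rows parted by semicolons, each of 6 numbers parted by spaces: the shift along the tool's x, y, z in mm, then the turn, a rotation vector about the tool's x, y, z in rad. In form: dx dy dz rx ry rz; .... A call has 1 to 8 rows; each row is the pose to reach, as a shift and turn from the pose commanded when the call began, along the tool's axes at that moment; what a row does not reach only later rows make up. A row lasts 1/8 s, in which the tool goes at most 62.5 mm and 10.7 degrees, less where a joint would pass 70% of its speed; a pose out of reach is approached as far as the arm can. A call with a gripper value outside its range is refused whole. "grip" is the opening in per cent of the stroke, from 0 (shut) to 100 (fully open), set as the call begins (left out, the last holds). The fingers move at their own pace and stop on an object; the grip force is fixed at half the most. Time passes only in rows, so rows that repeat a pose let the fingers close. It gives the time, the measured TCP pose, the force and the opening at its end, in the units of the state.
- ctrl.get_obs(): the state, without advancing time (a new reading comes with each control period).
- optics.camera(name): name is "side" or "top" or "wrist"; returns a dict with "image" (384x512x3 uint8, red, green, blue), "mtx" (3x3 intrinsics, pixels), "xyz" and "orientation" of the camera in the world. Camera axes: x right, y up, looking along -z (the intrinsics and any distortion apply to the point x, -y, -z); pixel columns grow to the right and rows downward; lengths in m; the calibration is good to about 2 mm. A picture is of the moment at which its call begins. There is no depth.
- ticket.hand_in(): hands the job in, once; it reports no verdict.
The state is a dict: "time_s": time; "q": joint angles; "dq": joint speeds; "joint_efforts": joint torques, N m; "eef_pos": TCP position; "eef_rot": TCP orientation; "wrist_force": force on the tool from outside, world axes, zero at the start; "torque": the same for the moment, N m; "opening": opening from 0.0 (shut) to 1.0 (fully open).
Only numpy, scipy, OpenCV 4.12 (cv2) and the standard library are available. Lean on these libraries where they do the work, as an engineer would, in place of code of your own. Each camera call takes 0.05 s, during which the arm holds its last target.

TASK

Fit the loose hook post to the slotted steel rail, about midway along the rail's open stretch: feel for the slot without forcing, let the foot drop in lengthways, press the post down against its spring and give it a quarter turn clockwise (seen from above). Then let go, so that it springs up and locks with its hook pointing to the front, the robot's side. Leave everything else on the bench where it is.

Things in the scene. Friction and masses are not known exactly. Their poses are not given: they have to be found in the camera images.
- hookpost_grip (a point): Centre of the flat black wing grip topping the loose hook post, which stands upright on its foot on the tiles. Wing 34 mm (x) by 14 mm (y) by 40 mm high, its centre 72 mm above the foot's underside; grasp across its 14 mm. x: level, the way the hook points and the long way of the foot; z: up the post. The post weighs about 0.16 kg.
- hookpost_foot (a point): Centre of the underside of the foot, a steel nut 35 mm long (x), 20.5 mm wide (y), 7.5 mm thick, plus 2 mm high ridges across its ends, 30 mm apart inside, that hook outside the rail's lips. Corners +x,-y and -x,+y are rounded, the others square: in the rail it turns only clockwise seen from above and stops about 4 degrees past a quarter turn. Axes as the grip's.
- hookpost_collar (a point): Point on the post's axis 11 mm above the foot's underside, where a sliding grey collar (40 mm across, on the 20 mm round shank) has its underside when free. On the lips it gives way upwards along the post against a spring of 2 N/mm for 9 mm (18 N), then is solid. Axes as the grip's.
- hookpost_tip (a point): Upturned end of the hook wire (6 mm thick), 46 mm from the post's axis along its x and 60 mm above the foot's underside.
- board: Timber board fixed on the bench, 110 mm (x) by 440 mm (y) by 22 mm, origin at the centre of its underside, x away from the robot, z up. On it is screwed a galvanised steel strut rail, 41 mm wide and high, 360 mm long along y, slot upwards; the top of its lips is 63 mm above the board's underside.
- slot_mid (a point): Midway along the open slot, at the lips' top, above the board's centre line: board x 0, y -15, z 63 mm; axes as the board's. Slot 22 mm wide; its lips are turned down 7.5 mm deep, 2.5 mm thick; 36.5 mm wide inside, deep enough. The rail was screwed on by eye, parallel to the board, but its true slot lies anywhere up to 11 mm before or behind this point (x), which no reading shows.
- fitted_post (a point): Where a like post is already fitted, at y +125 mm on the board (to be left alone). The open slot runs from it to a 40 mm plate with a bolt at y -150 mm. Locked, a foot's underside is 15 mm below the lips' top and its ridges straddle the lips; to turn, it must be pressed 17 to 20 mm below. Dropped in unpressed it rests 11 to 12 mm below.
- jar_center (a point): Glass feeding jar with a clamp lid, 92 mm across, 134 mm high; point on its axis 65 mm up. To be left alone.
- scoop_center (a point): Steel scoop, 160 mm long, lying with its handle towards its -x, 36 mm high; point near its middle, 15 mm up. To be left alone.
- brush_center (a point): Red plastic brush, 235 mm long along its x, 45 mm high, lying on its bristles; point near its middle, 22 mm up. To be left alone.
- willow_center (a point): Tied bundle of willow sticks, 330 mm long along its x, 44 mm thick; its centre, 20 mm up. To be left alone.
- pot_center (a point): Terracotta pot, 96 mm across, 85 mm high; its centre. To be left alone.
- mug_center (a point): Steel mug, 80 mm across, 85 mm high, with a handle at its +y; its centre. To be left alone.
Things that resemble listed ones, but are neither listed nor needed, are in the scene too. Of the things like the part that bears hookpost_grip, leave any that is blue or orange; of the rest the larger one is meant.

How it is judged:
By the outcome, as a careful person would: the job done as asked, in the order asked, and still so for the second after the job is handed in, with the robot touching nothing.
It also fails if it takes over 72 s, if anything falls off the work surface, if the arm or the gripper's body presses on something with over 40 N, if the wrist force passes 120 N, or if a joint passes its speed limit or range.

## Working session

There is one attempt and no reset: what is moved stays moved. The work goes in short steps, Python scripts to look and compute and a tool call to move; the robot and the scene stay as the last step left them, time stands still between calls to the robot, and variables do not carry over. Pictures are saved under pics/ and viewed, and the job is handed in when it is done.

Besides the shell and the picture viewer there is one more tool, called after "Emit:" by a JSON object that holds its "api" and its "payload". step_arm: Moves the arm, as the interface text tells. Its arguments: {"type":"object","properties":{"targets":{"type":"string"},"grip":{"type":"number"}},"required":["targets"]}

```bash
mkdir -p pics; cat > h.py <<'E'
import numpy as np, cv2
from bench import ctrl, optics, ticket
from scipy.spatial.transform import Rotation as R
def snap(name,fn):
    c=optics.camera(name); cv2.imwrite('pics/'+fn+'.png',c['image'][:,:,::-1]); np.savez('pics/'+fn+'.npz',**c); return c
def load(fn): return dict(np.load('pics/'+fn+'.npz'))
def rot(c):
    o=np.array(c['orientation']); return R.from_quat(o[[1,2,3,0]]).as_matrix() if o.size==4 else o
def ray(c,u,v):
    K=c['mtx']; d=np.linalg.inv(K)@[u,v,1]; d=np.array([d[0],-d[1],-d[2]]); return np.array(c['xyz']),rot(c)@d
def atz(c,u,v,z):
    p,d=ray(c,u,v); return p+d*(z-p[2])/d[2]
def proj(c,P):
    q=rot(c).T@(np.array(P)-c['xyz']); k=c['mtx']@[q[0],-q[1],-q[2]]; return k[:2]/k[2]
def tri(obs):
    A=np.zeros((3,3));b=np.zeros(3)
    for c,u,v in obs:
        p,d=ray(c,u,v); d/=np.linalg.norm(d); M=np.eye(3)-np.outer(d,d); A+=M;b+=M@p
    return np.linalg.solve(A,b)
def crop(fn,out,u0,v0,u1,v1,s):
    im=cv2.imread('pics/'+fn+'.png')[v0:v1,u0:u1]; cv2.imwrite('pics/'+out+'.png',cv2.resize(im,None,fx=s,fy=s,interpolation=cv2.INTER_CUBIC))
E
python3 - <<'E'
from h import *
for n in('side','top','wrist'):
    c=snap(n,n+'0'); print(n,c['xyz'],c['orientation'],c['mtx'].round(1).tolist(),c.keys())
print(ctrl.get_obs())
E
```

```text
side [ 0.39157537 -0.89407842  0.71127221] [ 0.88111879  0.46082975 -0.03797255 -0.09911461] [[441.2, 0.0, 255.6], [0.0, 441.2, 183.7], [0.0, 0.0, 1.0]] dict_keys(['image', 'mtx', 'xyz', 'orientation'])
top [ 0.27207629 -0.02225512  1.48044339] [-0.70004498 -0.07721011  0.0821282   0.70514579] [[478.7, 0.0, 259.4], [0.0, 478.7, 190.9], [0.0, 0.0, 1.0]] dict_keys(['image', 'mtx', 'xyz', 'orientation'])
wrist [ 0.30190461 -0.4945816   0.37353131] [ 0.82932491 -0.12218963  0.08079907 -0.53922296] [[344.8, 0.0, 258.7], [0.0, 344.8, 197.0], [0.0, 0.0, 1.0]] dict_keys(['image', 'mtx', 'xyz', 'orientation'])
{'time_s': 0.15, 'q': array([-1.35931799e+00,  1.81365475e-01,  1.60775466e+00, -2.26115965e-05,
        1.35381727e+00, -2.06300705e-01]), 'dq': array([ 0.00031404, -0.00247925, -0.00405495, -0.00022081,  0.00083572,
       -0.00120579]), 'joint_efforts': array([ 6.17803071e-04, -4.45259535e+01, -3.51695895e+01, -3.05095655e-04,
        5.80238207e-03,  1.75130140e-05]), 'eef_pos': array([ 0.23321509, -0.52512427,  0.23060531]), 'eef_rot': array([-6.72345738e-04,  9.78261075e-01,  2.07376029e-01, -1.27796830e-05]), 'wrist_force': array([ 0.22511356,  0.14772501, -0.13705698]), 'torque': array([ 0.00709155, -0.02613529,  0.0374231 ]), 'opening': 0.9978264879054514}
```

View pics/top0.png

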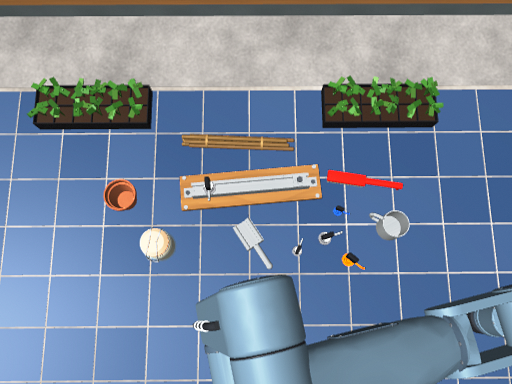

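View pics/side0.png

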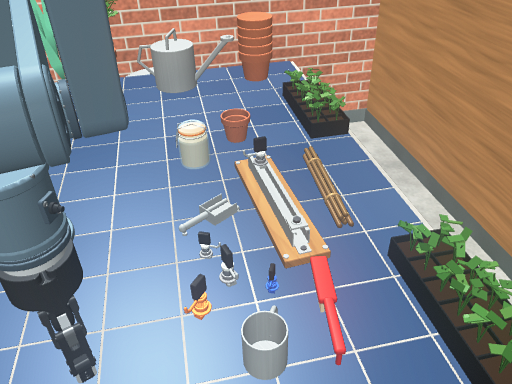

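View pics/wrist0.png

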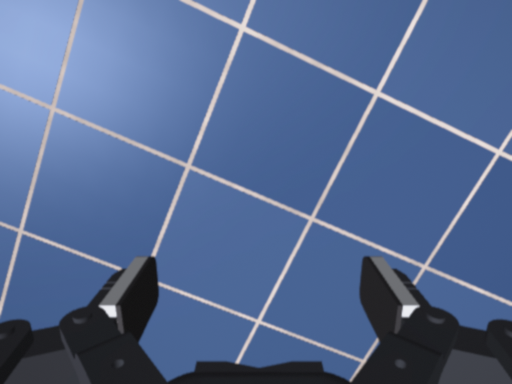

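Candidates for the loose post: grey small (top 298,249; side 205,244), grey larger (top 326,237; side 228,262), blue (top 339,210) and orange (top 350,260). I choose the larger grey one and will check it in close crops.

```bash
python3 - <<'E'
from h import *
crop('top0','t1',285,195,375,275,8)
crop('side0','s1',180,225,290,325,6)
crop('top0','t2',170,155,330,220,5)
E
```

```text
(no output)
```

View pics/t1.png

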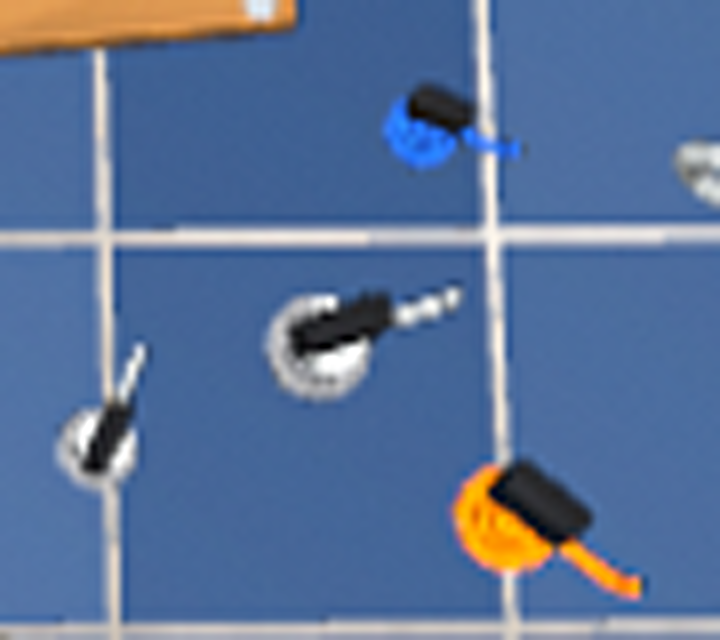

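View pics/s1.png

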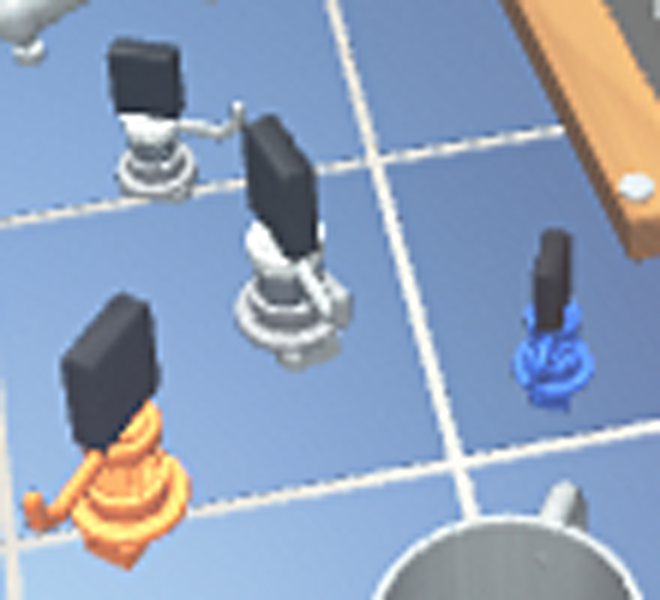

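View pics/t2.png

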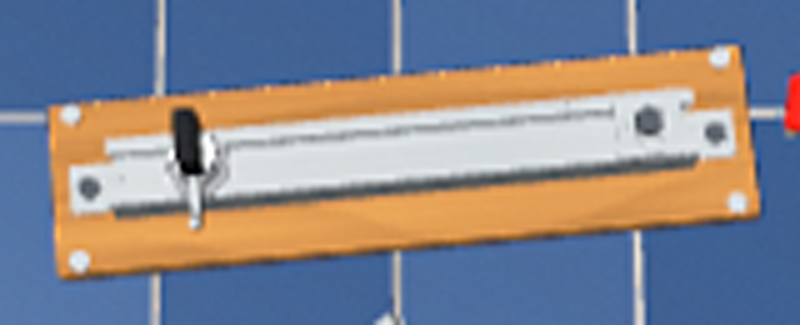

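```bash
python3 - <<'E'
from h import *
t=load('top0'); s=load('side0')
C=[atz(t,u,v,.022) for u,v in[(180.2,176.4),(317.8,164),(321.4,197.6),(182.4,210.4)]]
for c in C: print(c.round(4))
C=np.array(C); print('ctr',C.mean(0).round(4), [np.linalg.norm(C[i]-C[(i+1)%4]).round(4) for i in range(4)])
d=C[0]-C[1]+C[3]-C[2]; print('yaw of board y',np.degrees(np.arctan2(-d[0],d[1])))
# grip: wing top ends in crop t1; tip
g=atz(t,285+340/8,195+320/8,.09); tip=atz(t,285+453/8,195+297/8,.06); col=atz(t,285+320/8,195+347/8,.013)
print('grip',g,'tip',tip,'collar',col)
# tri with side: wing centre side (281,187)/6+ (180,225)
p=tri([(t,285+341/8,195+322/8),(s,180+281/6,225+187/6)]);print('tri wing',p)
p=tri([(t,285+320/8,195+347/8),(s,180+291/6,225+302/6)]);print('tri collar',p)
for P in([*g[:2],.092],[*g[:2],.072],[*col[:2],.0],tip): print(proj(t,P),proj(s,P))
E
```

```text
[0.6554 0.2148 0.022 ]
[ 0.6932 -0.2197  0.022 ]
[ 0.5843 -0.2271  0.022 ]
[0.5467 0.2048 0.022 ]
ctr [ 0.6199 -0.0068  0.022 ] [np.float64(0.4361), np.float64(0.1092), np.float64(0.4335), np.float64(0.1092)]
yaw of board y 4.9792672267945335
grip [ 0.45791515 -0.23122113  0.09      ] tip [ 0.47025402 -0.27832164  0.06      ] collar [ 0.45782773 -0.23467679  0.013     ]
tri wing [ 0.45810301 -0.23439455  0.071227  ]
tri collar [ 0.45711146 -0.2344227   0.01479749]
[327.59928453 234.9080601 ] [226.60933122 247.49688712]
[326.61874058 235.81606775] [227.21091906 254.64262762]
[324.41490575 238.90777482] [229.4764665  280.12260607]
[341.625 232.125] [237.40968042 274.15970643]
```

```bash
cat >> h.py <<'E'
def go(p,ang):  # tool x world angle deg, pointing down
    o=ctrl.get_obs(); q=np.array(o['eef_rot']); r=R.from_quat(q[[1,2,3,0]])
    a=np.radians(ang); T=np.array([[np.cos(a),np.sin(a),0],[np.sin(a),-np.cos(a),0],[0,0,-1]])
    print('t',round(o['time_s'],2),'pos',o['eef_pos'].round(4),'F',o['wrist_force'].round(2),'op',round(o['opening'],3))
    m=r.as_matrix(); print('tool x ang',np.degrees(np.arctan2(m[1,0],m[0,0])).round(2))
    print('shift mm',(m.T@(np.array(p)-o['eef_pos'])*1e3).round(1),'rotvec',(r.inv()*R.from_matrix(T)).as_rotvec().round(4))
E
python3 -c "
from h import *
go([.44,-.22,.20],106)"
```

```text
t 0.15 pos [ 0.2332 -0.5251  0.2306] F [ 0.23  0.15 -0.14] op 0.998
tool x ang 23.94
shift mm [ 312.8 -194.9   30.9] rotvec [-9.0000e-04 -1.2000e-03 -1.4323e+00]
```

Emit:
{"api": "step_arm", "payload": {"targets": "313 -195 31 0 0 -1.432;313 -195 31 0 0 -1.432;313 -195 31 0 0 -1.432;313 -195 31 0 0 -1.432;313 -195 31 0 0 -1.432;313 -195 31 0 0 -1.432;313 -195 31 0 0 -1.432;313 -195 31 0 0 -1.432", "grip": 60}}

```text
time_s: 1.15
eef_pos: [0.4406, -0.219, 0.1999]
eef_rot: [-0.0, 0.599, 0.801, -0.0]
wrist_force: [-0.4, 0.5, 0.2]
opening: 0.595
```

```bash
python3 -c "
from h import *
snap('wrist','w1');snap('side','s2');snap('top','t3')
go([.458,-.2345,.1],106)"
```

```text
t 1.3 pos [ 0.4402 -0.2201  0.2001] F [ 0.44 -0.16  1.07] op 0.599
tool x ang 105.88
shift mm [-18.8  13.2 100.1] rotvec [-0.0003 -0.0004 -0.0021]
```

View pics/w1.png

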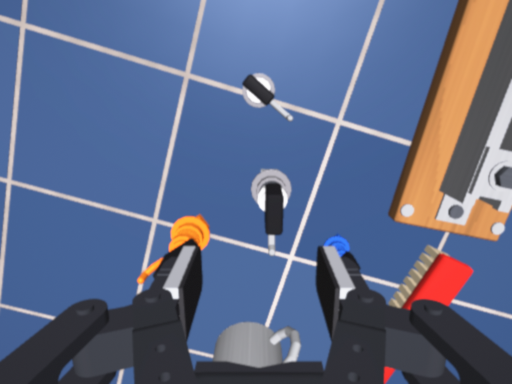

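View pics/s2.png

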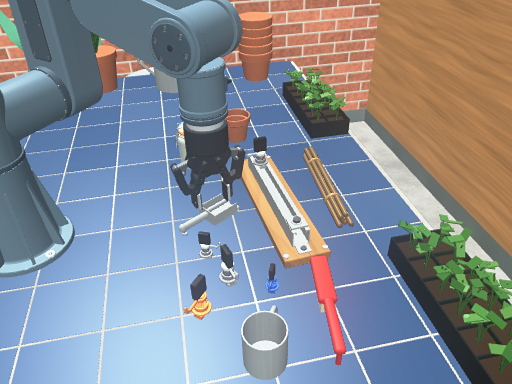

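```bash
python3 -c "
from h import *
crop('w1','w1c',235,155,310,265,7)"
```

```text
(no output)
```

View pics/w1c.png

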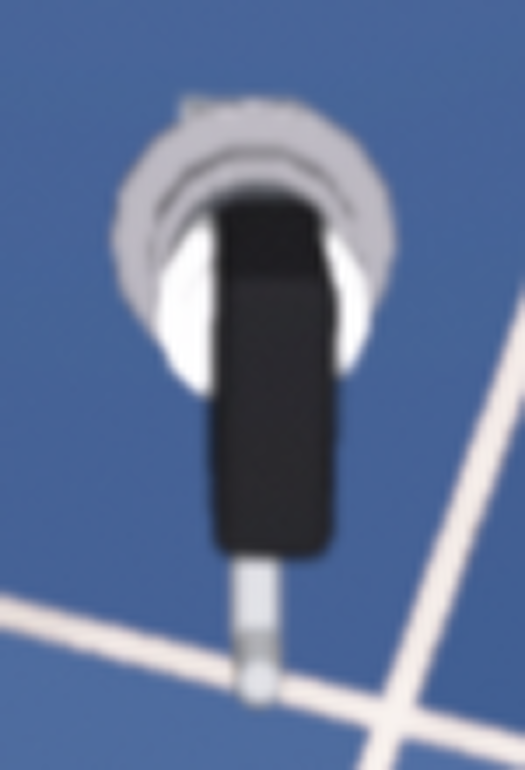

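```bash
python3 -c "
from h import *
w=load('w1');print(w['xyz'])
f=lambda u,v,z: atz(w,235+u/7,155+v/7,z)
a,b=f(277,285,.092),f(273,553,.092);g=(a+b)/2;t=f(259,680,.062)
print('top ends',a,b,np.linalg.norm(a-b),'ctr',g,'wid',np.linalg.norm(f(214,420,.092)-f(335,420,.092)))
print('tip',t,np.linalg.norm((t-g)[:2]),np.degrees(np.arctan2(*(t-g)[1::-1])),np.degrees(np.arctan2(*(b-a)[1::-1])))
print('collar c',f(254,240,.014))
go([*g[:2],.11],106)"
```

```text
[ 0.42152888 -0.14779211  0.34303051]
top ends [ 0.45342618 -0.21583008  0.092     ] [ 0.46223417 -0.24591743  0.092     ] 0.031350109827788956 ctr [ 0.45783017 -0.23087376  0.092     ] wid 0.013343261904723317
tip [ 0.47053055 -0.27486617  0.062     ] 0.045788996927921745 -73.8968530764204 -73.68275220179679
collar c [ 0.45826455 -0.23155052  0.014     ]
t 1.3 pos [ 0.4402 -0.2201  0.2001] F [ 0.44 -0.16  1.07] op 0.599
tool x ang 105.88
shift mm [-15.2  14.   90.1] rotvec [-0.0003 -0.0004 -0.0021]
```

Emit:
{"api": "step_arm", "payload": {"targets": "-16 14 40 0 0 0;-16 14 90 0 0 0;-16 14 125 0 0 0;-16 14 145 0 0 0;-16 14 145 0 0 0;-16 14 145 0 0 0"}}

```text
time_s: 2.05
eef_pos: [0.4586, -0.2325, 0.0562]
eef_rot: [0.001, 0.602, 0.798, -0.0]
wrist_force: [-0.0, 0.9, 0.4]
opening: 0.597
```

```bash
python3 -c "
from h import *
snap('wrist','w2')
go([.458,-.232,.055],106.2)"
```

```text
t 2.1 pos [ 0.4589 -0.2326  0.0565] F [-0.6   0.55 -0.09] op 0.604
tool x ang 105.92
shift mm [ 0.9 -0.7  1.5] rotvec [ 0.0012  0.0017 -0.0048]
```

View pics/w2.png

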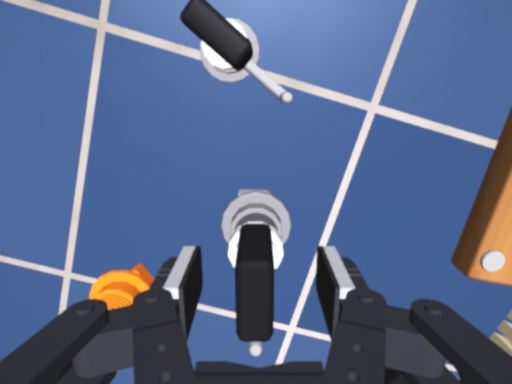

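The wing (column 255, rows 225–340) sits centred between the pads (columns 180–340). Next is closing the gripper.

Emit:
{"api": "step_arm", "payload": {"targets": "0 0 0 0 0 0;0 0 0 0 0 0;0 0 0 0 0 0;0 0 0 0 0 0;0 0 0 0 0 0;0 0 0 0 0 0", "grip": 0}}

```text
time_s: 2.85
eef_pos: [0.4587, -0.2322, 0.056]
eef_rot: [0.001, 0.602, 0.799, 0.0]
wrist_force: [-0.3, 0.1, 6.3]
opening: 0.157
```

Emit:
{"api": "step_arm", "payload": {"targets": "0 0 -15 0 0 0;0 0 -40 0 0 0;0 0 -90 0 0 0;0 0 -125 0 0 0;0 0 -125 0 0 0"}}

```text
time_s: 3.48
eef_pos: [0.4597, -0.2331, 0.184]
eef_rot: [0.003, 0.602, 0.799, -0.0]
wrist_force: [0.5, 0.2, -2.2]
opening: 0.158
```

```bash
python3 -c "
from h import *
snap('wrist','w3');snap('side','s3');snap('top','t4')
go([.621,-.0217,.18],95)"
```

```text
t 3.62 pos [ 0.4573 -0.2311  0.1791] F [ 0.43  1.15 -1.85] op 0.156
tool x ang 105.98
shift mm [156.3 215.1  -0.9] rotvec [-0.0015 -0.0018  0.1917]
```

View pics/w3.png

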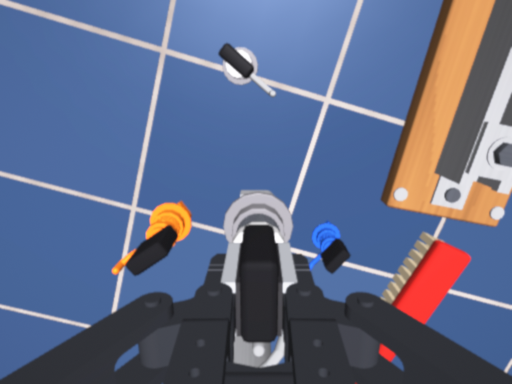

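View pics/s3.png

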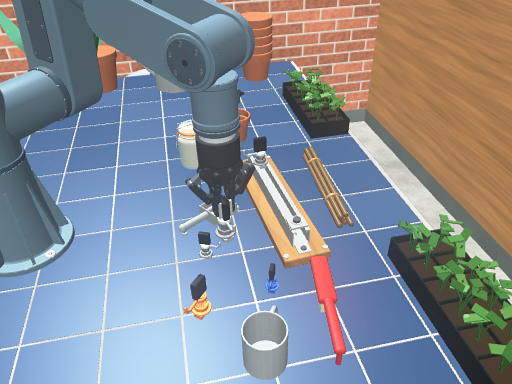

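Emit:
{"api": "step_arm", "payload": {"targets": "60 60 0 0 0 0.05;100 120 0 0 0 0.15;140 180 0 0 0 0.192;156 215 0 0 0 0.192;156 215 0 0 0 0.192;156 215 0 0 0 0.192"}}

```text
time_s: 4.38
eef_pos: [0.621, -0.0218, 0.1781]
eef_rot: [-0.002, 0.675, 0.738, -0.001]
wrist_force: [-0.8, -0.5, -1.7]
opening: 0.157
```

```bash
python3 -c "
from h import *
snap('wrist','w4');snap('side','s4');snap('top','t5')
crop('side','s4',0,0,1,1,1) if 0 else crop('s4','s4c',220,120,350,270,4)
go([.621,-.0217,.15],95)"
```

```text
t 4.53 pos [ 0.6206 -0.0238  0.1794] F [ 0.31 -0.47 -1.97] op 0.153
tool x ang 94.91
shift mm [ 2.1  0.6 29.4] rotvec [-0.0021 -0.0002 -0.0016]
```

View pics/w4.png

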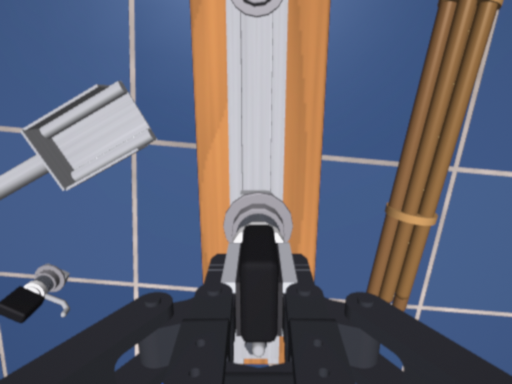

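View pics/s4c.png

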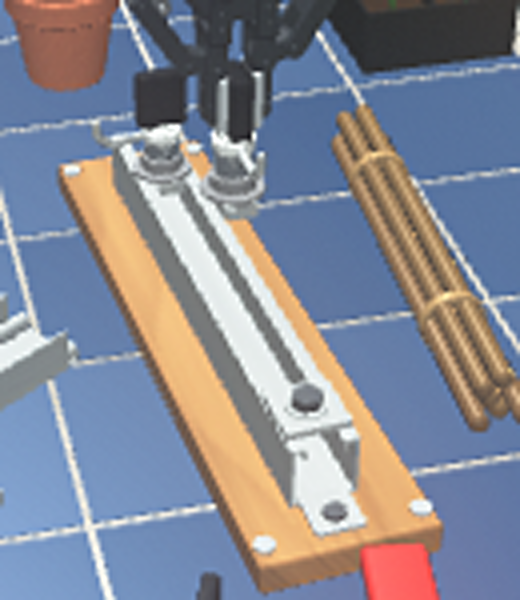

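```bash
python3 -c "
from h import *
crop('w4','w4c',185,0,335,150,5)"
```

```text
(no output)
```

View pics/w4c.png

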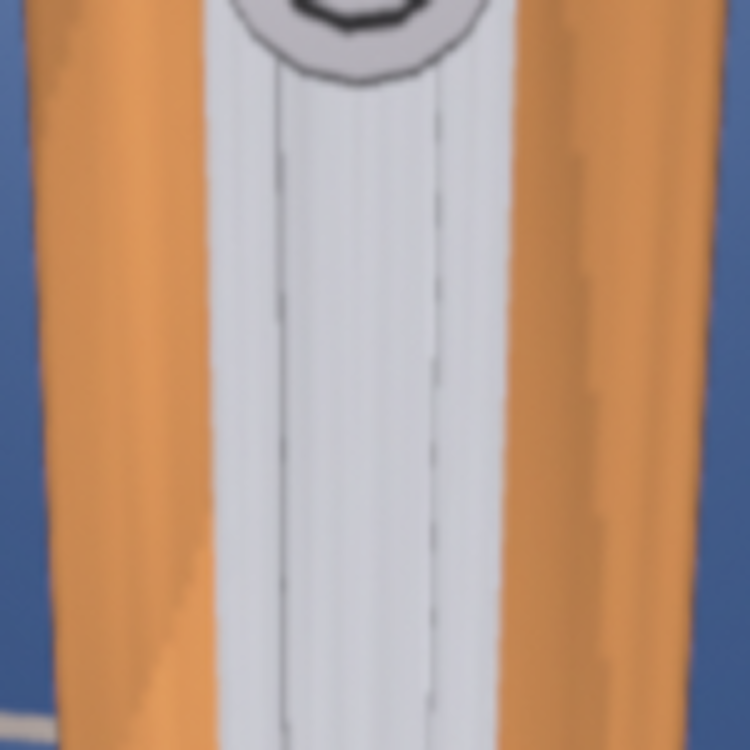

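```bash
python3 -c "
from h import *
w=load('w4')
f=lambda u,v,z: atz(w,185+u/5,v/5,z)
P=[]
for v,a,b,c,d,e,g in[(100,205,279,438,517,28,722),(300,210,281,437,511,38,712),(700,217,285,432,498,58,690)]:
  L=[f(x,v,.063) for x in(a,b,c,d)]; B=[f(x,v,.022) for x in (e,g)]
  m=(L[1]+L[2])/2; P.append(m)
  print('slot mid',m.round(4),'rail mid',((L[0]+L[3])/2).round(4),'w',np.linalg.norm(L[1]-L[2]).round(4),np.linalg.norm(L[0]-L[3]).round(4),'board mid',((B[0]+B[1])/2).round(4),np.linalg.norm(B[0]-B[1]).round(4))
d=P[0]-P[2];a=np.degrees(np.arctan2(d[1],d[0]));print('dir',a)
y=-.0217
m=P[1]; print('extrap x at y',y, m[0]+(y-m[1])*np.tan(np.radians(-5)))
print(w['xyz'])
"
```

```text
slot mid [0.6095 0.0994 0.063 ] rail mid [0.6099 0.0995 0.063 ] w 0.0215 0.0423 board mid [0.6109 0.1072 0.022 ] 0.109
slot mid [0.6118 0.0743 0.063 ] rail mid [0.612  0.0743 0.063 ] w 0.0218 0.0421 board mid [0.6135 0.078  0.022 ] 0.1091
slot mid [0.6165 0.0189 0.063 ] rail mid [0.6164 0.0189 0.063 ] w 0.0219 0.0419 board mid [0.6191 0.0138 0.022 ] 0.1091
dir 94.98333893812908
extrap x at y -0.0217 0.6201821940832413
[0.61659212 0.05218    0.32120218]
```

Emit:
{"api": "step_arm", "payload": {"targets": "2 0 25 0 0 0;2 0 50 0 0 0;2 0 56 0 0 0;2 0 56 0 0 0"}}

```text
time_s: 5.03
eef_pos: [0.6213, -0.0216, 0.1244]
eef_rot: [-0.0, 0.676, 0.737, -0.0]
wrist_force: [0.2, 0.6, -1.9]
opening: 0.153
```

```bash
python3 -c "
from h import *
go([.6203,-.0217,.119],95)"
```

```text
t 5.03 pos [ 0.6213 -0.0216  0.1244] F [ 0.21  0.64 -1.88] op 0.153
tool x ang 94.91
shift mm [-0.1 -1.   5.5] rotvec [-0.0005 -0.     -0.0016]
```

Emit:
{"api": "step_arm", "payload": {"targets": "0 0 2 0 0 0;0 0 4 0 0 0;0 0 4 0 0 0"}}

```text
time_s: 5.4
eef_pos: [0.6218, -0.0207, 0.1206]
eef_rot: [0.0, 0.676, 0.737, 0.0]
wrist_force: [0.8, -0.3, -2.2]
opening: 0.151
```

Emit:
{"api": "step_arm", "payload": {"targets": "0 0 1 0 0 0;0 0 2 0 0 0;0 0 2 0 0 0"}}

```text
time_s: 5.78
eef_pos: [0.6219, -0.0207, 0.1191]
eef_rot: [0.0, 0.676, 0.737, 0.0]
wrist_force: [-1.8, 0.3, 4.6]
opening: 0.154
```

Emit:
{"api": "step_arm", "payload": {"targets": "0 0 0.5 0 0 0;0 0 0.5 0 0 0"}}

```text
time_s: 6.02
eef_pos: [0.622, -0.0207, 0.119]
eef_rot: [0.0, 0.676, 0.737, 0.0]
wrist_force: [-3.8, 1.2, 9.0]
opening: 0.155
```

```bash
cat > f.py <<'E'
from h import *
# camera calls let noise be averaged
F=[];T=[];P=[]
for i in range(4):
    optics.camera('wrist'); o=ctrl.get_obs(); F.append(o['wrist_force']);T.append(o['torque']);P.append(o['eef_pos'])
print('t',o['time_s'],'F',np.mean(F,0).round(2),'T',np.mean(T,0).round(3),np.std(T,0).round(3),'P',np.mean(P,0).round(4))
E
python3 f.py
```

```text
t 6.225 F [-3.52  0.66  8.13] T [ 0.133  0.742 -0.001] [0.013 0.033 0.019] P [ 0.622  -0.0207  0.119 ]
```

Emit:
{"api": "step_arm", "payload": {"targets": "0 -0.5 0 0 0 0;0 -1 0 0 0 0;0 -1.5 0 0 0 0;0 -2 0 0 0 0"}}

```text
time_s: 6.72
eef_pos: [0.6213, -0.0208, 0.119]
eef_rot: [0.002, 0.676, 0.737, 0.001]
wrist_force: [3.0, 2.0, 5.7]
opening: 0.162
```

```bash
python3 f.py
```

```text
t 6.925 F [3.16 1.66 5.48] T [ 0.426 -0.769 -0.009] [0.015 0.018 0.014] P [ 0.6213 -0.0208  0.119 ]
```

Emit:
{"api": "step_arm", "payload": {"targets": "0 -0.5 0 0 0 0;0 -1 0 0 0 0;0 -1.5 0 0 0 0;0 -2 0 0 0 0"}}

```text
time_s: 7.42
eef_pos: [0.6179, -0.0212, 0.1175]
eef_rot: [0.0, 0.676, 0.737, 0.0]
wrist_force: [4.9, 0.3, 0.2]
opening: 0.157
```

Emit:
{"api": "step_arm", "payload": {"targets": "0 -0.5 0 0 0 0;0 -1 0 0 0 0;0 -1.5 0 0 0 0;0 -2 0 0 0 0"}}

```text
time_s: 7.92
eef_pos: [0.6171, -0.0212, 0.1176]
eef_rot: [0.001, 0.676, 0.737, 0.001]
wrist_force: [9.0, 0.7, -1.9]
opening: 0.158
```

Emit:
{"api": "step_arm", "payload": {"targets": "0 2 0 0 0 0;0 3 0 0 0 0;0 3 1 0 0 0;0 3 1 0 0 0"}}

```text
time_s: 8.43
eef_pos: [0.6179, -0.0208, 0.116]
eef_rot: [-0.001, 0.676, 0.737, -0.0]
wrist_force: [2.1, 0.5, -2.1]
opening: 0.154
```

```bash
python3 f.py
```

```text
t 8.625 F [ 0.94  0.42 -2.56] T [-0.01  -0.214 -0.002] [0.01  0.108 0.021] P [ 0.618  -0.0208  0.1162]
```

Emit:
{"api": "step_arm", "payload": {"targets": "0 0.5 1.5 0 0 0;0 0.5 3 0 0 0;0 0.5 4.5 0 0 0;0 0.5 4.5 0 0 0"}}

```text
time_s: 9.12
eef_pos: [0.619, -0.0209, 0.1121]
eef_rot: [-0.0, 0.676, 0.737, -0.0]
wrist_force: [0.5, 0.9, -2.1]
opening: 0.158
```

Emit:
{"api": "step_arm", "payload": {"targets": "0 0 1.5 0 0 0;0 0 3 0 0 0;0 0 4 0 0 0;0 0 4 0 0 0"}}

```text
time_s: 9.62
eef_pos: [0.6192, -0.0209, 0.1082]
eef_rot: [-0.0, 0.676, 0.737, -0.0]
wrist_force: [-0.6, 0.7, -1.3]
opening: 0.154
```

```bash
python3 f.py
```

```text
t 9.825 F [ 0.07 -0.16 -1.57] T [0.01  0.008 0.017] [0.013 0.016 0.017] P [ 0.6192 -0.0209  0.1083]
```

Emit:
{"api": "step_arm", "payload": {"targets": "0 0 2 0 0 0;0 0 4 0 0 0;0 0 6 0 0 0;0 0 8 0 0 0;0 0 8 0 0 0"}}

```text
time_s: 10.45
eef_pos: [0.6195, -0.0209, 0.1018]
eef_rot: [0.0, 0.676, 0.737, 0.0]
wrist_force: [-5.6, 0.8, 10.9]
opening: 0.16
```

```bash
python3 f.py; python3 -c "
from h import *
snap('side','s5');crop('s5','s5c',220,120,350,270,4)"
```

```text
t 10.65 F [-5.96  0.5  10.73] T [ 0.162  1.022 -0.004] [0.049 0.023 0.024] P [ 0.6195 -0.0209  0.1019]
```

View pics/s5c.png

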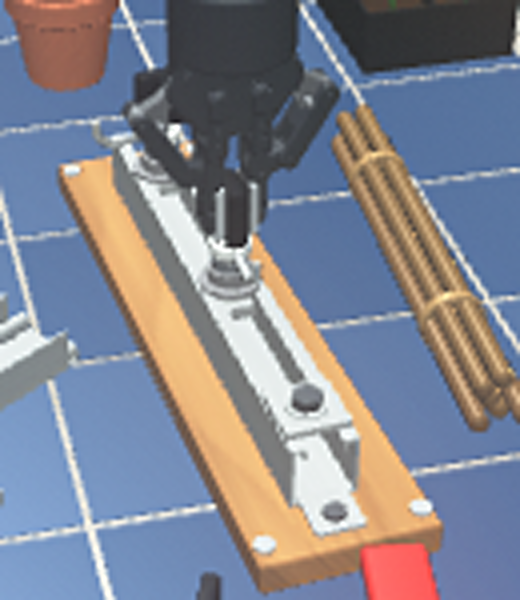

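Emit:
{"api": "step_arm", "payload": {"targets": "0 -1 1 0 0 0;0 -2 1.8 0 0 0;0 -2 1.8 0 0 0;0 -2 1.8 0 0 0"}}

```text
time_s: 11.2
eef_pos: [0.6192, -0.021, 0.1013]
eef_rot: [0.002, 0.676, 0.737, 0.001]
wrist_force: [-2.3, 2.3, 12.7]
opening: 0.155
```

```bash
python3 f.py
```

```text
t 11.4 F [-1.75  1.86 12.24] T [0.415 0.364 0.01 ] [0.022 0.027 0.01 ] P [ 0.6192 -0.021   0.1013]
```

Emit:
{"api": "step_arm", "payload": {"targets": "0 -0.5 1 0 0 0;0 -0.5 1.2 0 0 0;0 -0.5 1.2 0 0 0"}}

```text
time_s: 11.78
eef_pos: [0.6192, -0.021, 0.1005]
eef_rot: [0.002, 0.676, 0.737, 0.002]
wrist_force: [-1.3, 1.8, 13.6]
opening: 0.155
```

```bash
python3 f.py
```

```text
t 11.975 F [-1.26  2.5  13.84] T [ 0.489  0.323 -0.015] [0.023 0.018 0.033] P [ 0.6192 -0.021   0.1005]
```

Emit:
{"api": "step_arm", "payload": {"targets": "0 0 0 0 0 0.1;0 0 0 0 0 0.2;0 0 0 0 0 0.3;0 0 0 0 0 0.4;0 0 0 0 0 0.5;0 0 0 0 0 0.5"}}

```text
time_s: 12.72
eef_pos: [0.6193, -0.0215, 0.1006]
eef_rot: [0.002, 0.837, 0.547, 0.002]
wrist_force: [-0.9, 0.7, 14.2]
opening: 0.152
```

```bash
python3 f.py; python3 -c "
from h import *
go([.6192,-.021,.1005],5)"
```

```text
t 12.925 F [-1.49  0.69 13.5 ] T [ 0.162  0.367 -0.158] [0.016 0.004 0.037] P [ 0.6193 -0.0215  0.1006]
t 12.93 pos [ 0.6193 -0.0215  0.1006] F [-1.3   0.19 13.47] op 0.153
tool x ang 66.32
shift mm [ 0.5 -0.3  0.1] rotvec [ 0.0045 -0.0044  1.0703]
```

Emit:
{"api": "step_arm", "payload": {"targets": "0 0 0 0 0 0.15;0 0 0 0 0 0.3;0 0 0 0 0 0.45;0 0 0 0 0 0.6;0 0 0 0 0 0.75;0 0 0 0 0 0.9;0 0 0 0 0 1.0;0 0 0 0 0 1.07"}}

```text
time_s: 13.92
eef_pos: [0.6185, -0.0212, 0.1003]
eef_rot: [0.0, 0.999, 0.043, 0.002]
wrist_force: [-3.0, 1.7, 14.4]
opening: 0.157
```

```bash
python3 f.py; python3 -c "
from h import *
snap('wrist','w6');snap('side','s6');crop('s6','s6c',220,120,350,270,4);snap('top','t6');crop('t6','t6c',170,140,330,240,5)
go([.6192,-.021,.1005],5)"
```

```text
t 14.125 F [-2.8   1.61 14.26] T [ 0.242  0.748 -0.015] [0.013 0.019 0.06 ] P [ 0.6185 -0.0212  0.1003]
t 14.28 pos [ 0.6186 -0.0212  0.1003] F [-3.79  2.56 14.08] op 0.157
tool x ang 5.03
shift mm [ 0.7 -0.2 -0.2] rotvec [ 0.001  -0.0042  0.0006]
```

View pics/w6.png

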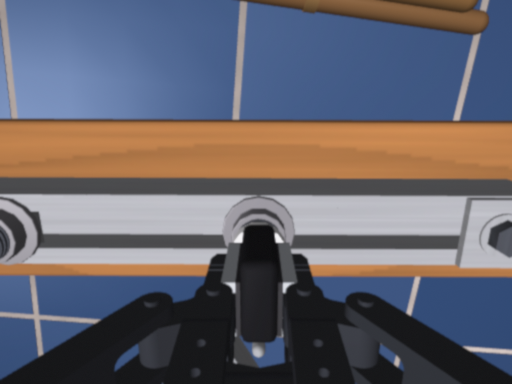

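View pics/s6c.png

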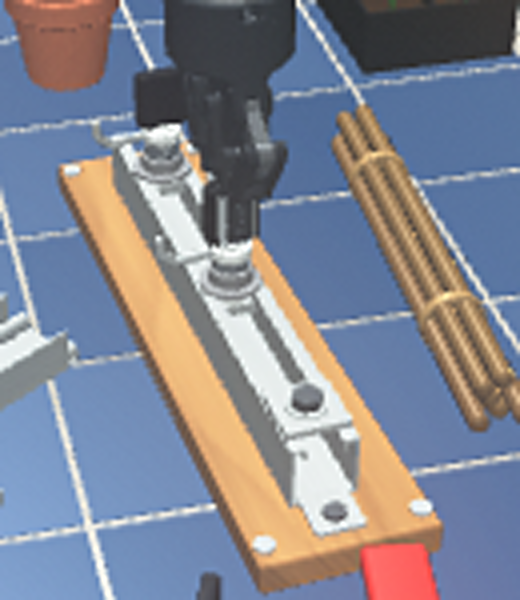

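Emit:
{"api": "step_arm", "payload": {"targets": "-1 0 0 0 0 0;-1 0 -1 0 0 0;-1 0 -2 0 0 0;-1 0 -3 0 0 0;-1 0 -3 0 0 0"}}

```text
time_s: 14.9
eef_pos: [0.6183, -0.0212, 0.103]
eef_rot: [0.0, 0.999, 0.044, 0.003]
wrist_force: [0.6, 0.2, 10.1]
opening: 0.156
```

```bash
python3 f.py
```

```text
t 15.1 F [1.09 1.39 9.42] T [ 0.34  -0.063 -0.012] [0.018 0.037 0.012] P [ 0.6183 -0.0212  0.103 ]
```

Emit:
{"api": "step_arm", "payload": {"targets": "0 0 0 0 0 0;0 0 0 0 0 0;0 0 0 0 0 0;0 0 0 0 0 0;0 0 0 0 0 0", "grip": 55}}

```text
time_s: 15.72
eef_pos: [0.6156, -0.0212, 0.1001]
eef_rot: [-0.0, 0.999, 0.044, -0.0]
wrist_force: [0.2, 0.2, -1.0]
opening: 0.552
```

```bash
python3 f.py; python3 -c "
from h import *
snap('wrist','w7');snap('side','s7');crop('s7','s7c',220,120,350,270,4)"
```

```text
t 15.925 F [-0.01 -0.14  0.01] T [-0.004 -0.012  0.003] [0.035 0.007 0.032] P [ 0.6157 -0.0212  0.1002]
```

View pics/w7.png

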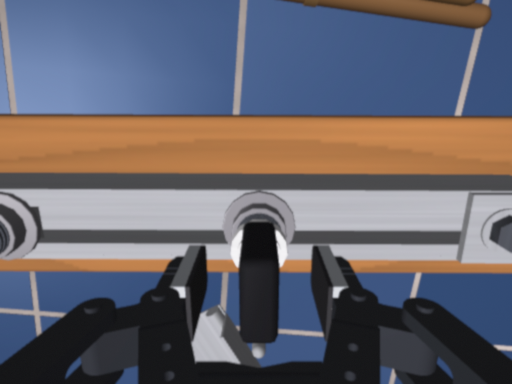

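View pics/s7c.png

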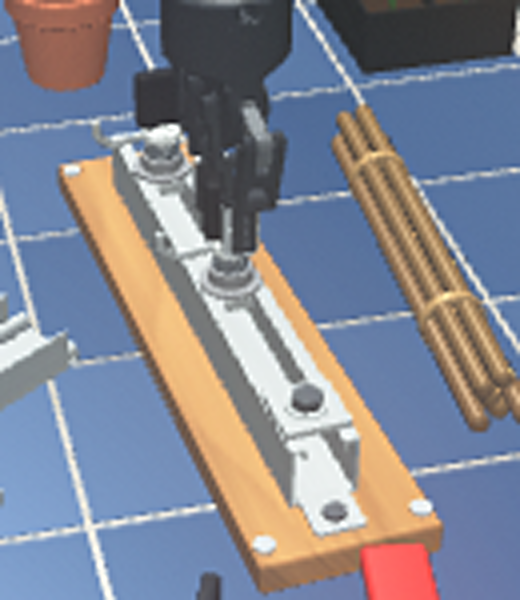

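Released: the wing stands square at column 258 in the wrist view, free of both pads. I'll retreat straight up.

Emit:
{"api": "step_arm", "payload": {"targets": "0 0 -15 0 0 0;0 0 -40 0 0 0;0 0 -80 0 0 0;0 0 -120 0 0 0;-30 0 -140 0 0 0;-30 0 -140 0 0 0"}}

```text
time_s: 16.77
eef_pos: [0.5862, -0.024, 0.2439]
eef_rot: [0.001, 0.999, 0.044, 0.002]
wrist_force: [0.4, -0.2, 0.0]
opening: 0.549
```

```bash
python3 -c "
from h import *
snap('wrist','w8');snap('side','s8');crop('s8','s8c',180,110,350,290,3.3);snap('top','t8')
crop('w8','w8c',185,150,335,350,3)"
```

```text
(no output)
```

View pics/w8.png

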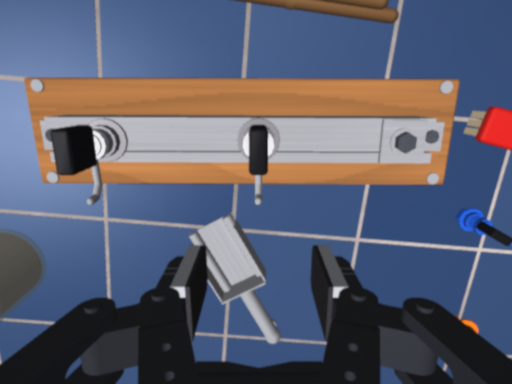

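View pics/s8c.png

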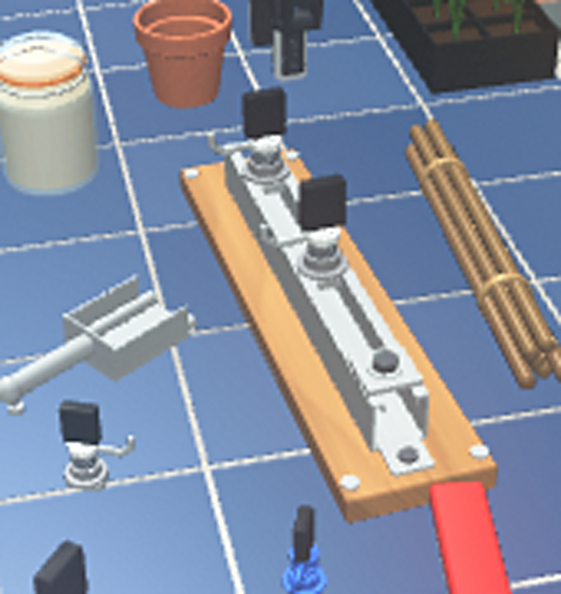

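View pics/t8.png

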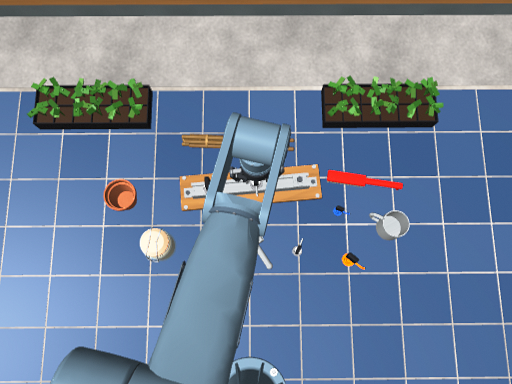

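```bash
python3 -c "
from h import *
crop('w8','a',220,110,300,215,6);crop('s8','b',245,155,300,205,12)"
```

```text
(no output)
```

View pics/a.png

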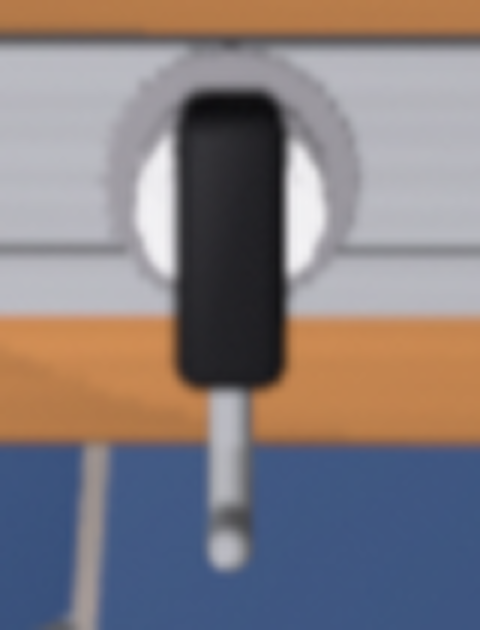

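View pics/b.png

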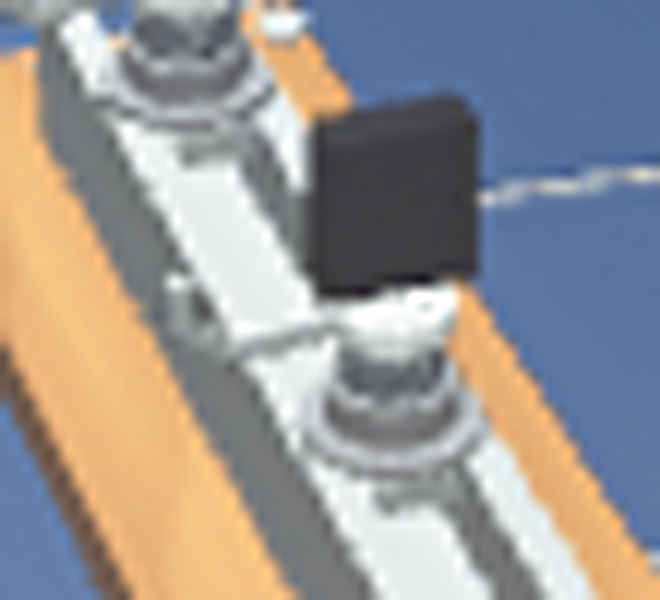

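```bash
python3 -c "
from h import *
w=load('w8');s=load('s8')
W=lambda u,v:(w,220+u/6,110+v/6)
S=lambda u,v:(s,245+u/12,155+v/12)
g=tri([W(230,245),S(400,112)]);t=tri([W(228,545),S(180,280)]);print('wing top',g.round(4),'tip',t.round(4))
a=atz(*W(231,115),.14);b=atz(*W(230,385),.14);print(a,b,np.linalg.norm(a-b));d=b-a
print('hook yaw wing',np.degrees(np.arctan2(d[1],d[0])))
T=atz(*W(228,545),.11);d=T-(a+b)/2;print('tip yaw',np.degrees(np.arctan2(d[1],d[0])),np.linalg.norm(d[:2]))
c=atz(*W(233,175),.067);print('collar ctr',c)
for z in(.143,.140,.137): print(proj(s,[*((a+b)/2)[:2],z]))
p=np.array([.6185,-.0212]);print(ctrl.get_obs()['time_s'])
"
```

```text
wing top [ 0.6209 -0.0202  0.1369] tip [ 0.5737 -0.0242  0.1065]
[ 0.63659707 -0.01891117  0.14      ] [ 0.60416616 -0.02162127  0.14      ] 0.03254395148332642
hook yaw wing -175.223155529546
tip yaw -175.41016651205115 0.04606463913390856
collar ctr [ 0.62060263 -0.02070575  0.067     ]
[278.10014634 162.22591693]
[278.09421288 163.27776313]
[278.0882985  164.32622682]
16.925
```

```bash
python3 -c "
from h import *
print(ticket.hand_in())"
```

```text
the job is handed in; nothing more can be done
None
```

The larger grey hook post is fitted in the rail, locked, with its hook pointing to the front. I handed the job in at about 17 s.

**Fitting:**
- **Feeling for the slot:** I slid the foot lightly over the lips, with readings up to 9 N. It dropped in about 3 mm nearer the robot than where I first touched down.
- **Drop-in:** It then sank freely to about 11 mm below the lips' top.
- **Press and turn:** I pressed it to about 18.6 mm deep and turned it 90° clockwise, with the wrist force at about 14 N.
- **Release:** I eased it up about 2.5 mm so the ridges took hold of the lips, then let go, and it rose the last bit on its spring.

**Last checks:**
- **Hook direction:** It points within about 0.5° of square to the front.
- **Position:** The post stands upright at (0.620, -0.021), within about 1 mm of midway along the open stretch.
- **Height:** The wing top triangulated to 137 mm against 140 mm expected when locked. That 3 mm gap is slightly more than the 2 mm calibration, but well below the 144 mm of an unlocked foot.
- **Slot position:** The pictures showed the slot on the board's centre line. The felt position roughly agrees: after the drop-in the arm stood free 1 mm short of that line.
- **Surroundings:** The gripper is clear of the post. In the last pictures, everything not hidden by the arm stands where it was.

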